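# Draw a stick of polishing compound from the bench rack

### The job

We need the green polishing stick: slide the white tray by its orange tab squarely up against the front of the two-lane rack, centred in front of the lane that holds the green stick. Then tilt the yellow-knobbed spring lever fully towards that lane and hold it there for about a second so the stick rolls out into the tray, and let the lever spring back upright. Leave the tray standing there with the green stick in it, keep the red stick in its lane, and do not disturb the other things on the bench.

Things in the scene. Friction and masses are not known exactly. Their poses are not given: they have to be found in the camera images.
- rack: Grey two-lane rack fixed to the bench, 150 mm deep, 230 mm wide. Origin on the bench in the plane of its upright front plate (44 mm high), midway across. +x points into the rack, from front plate to back; +y to its left lane seen from the front, z up. Lane centre lines at y = +56 and -56 mm, lanes 102 mm wide. A dark cross beam 150 mm high carries the lever and a sliding gate for each lane.
- rack_lip (a point): Middle of the front edge of the sloping lanes: rack x = -30 mm, 60 mm high; it overhangs a docked tray, with 50 mm free height under it. The cross beam stands over it at rack x = -56 to -40 mm, y = -115 to 115 mm, 112 to 150 mm high, and a lifted gate plate (40 mm wide, behind the beam) reaches at most 200 mm.
- lever (a joint): Tilt in rad: 0 upright, positive with the knob towards the rack's +y, stops at +-0.6. A spring recentres it (0.45 N m/rad, about 3 N at the knob at the stop) to within 0.03 rad. Tilting towards a lane lifts that lane's gate; its stick rolls out past about 0.4 rad, the other lane stays shut. Pivot axis along the rack's x at rack x = -48, y = 0, z = 150 mm.
- lever_knob (a point): Centre of the yellow ball knob, 32 mm across, on a 12 mm steel rod, 95 mm above the lever's pivot (245 mm above the bench when upright).
- tray: Loose white open tray, 110 mm (its x) by 140 mm (its y), walls 40 mm high and 6 mm thick, 0.45 kg (takes 3 to 8 N to slide). Origin at the centre of its underside. The orange tab is on its -x wall; the +x wall goes against the rack's front plate, so pushed right home its origin is at rack x = -55 mm with the axes parallel to the rack's.
- tray_tab (a point): Point on the tray's upright orange tab, 60 mm above the tray's underside. The tab is 40 mm wide (tray y), 14 mm thick (tray x), from 34 to 80 mm high, above the middle of the tray's -x wall (tray x = -53 mm). Axes as the tray's.
- green_center (a point): Centre of the green round compound stick with a paper band, 36 mm in diameter, 85 mm long, its axis along its own y, 0.14 kg. It starts lying across one of the rack's lanes, against the shut gate; which lane varies.
- red_center (a point): Centre of the red stick, same size, in the other lane.
- brick: Bystander: loose red-brown firebrick, 210 x 110 x 62 mm. Leave it alone.
- dish: Bystander: small white ceramic bowl, 84 mm across, 35 mm high. Leave it alone.
- mallet: Bystander: small hammer lying on the bench. Leave it alone.
- flask: Bystander: amber glass bottle, 60 mm across, 130 mm tall. Leave it alone.
- mandrel: Bystander: upright tapered steel ring mandrel on a 60 mm foot, 150 mm tall. Leave it alone.
- brush: Bystander: hand brush lying on the bench. Leave it alone.
- buff: Bystander: grey felt buffing disc lying flat, 90 mm across, 22 mm thick. Leave it alone.
- green_stick: The same green stick as a body; its origin is its centre.
Mind the look-alikes: they are no part of the job. Of the things that look like the tray, take the one that is farthest to the robot's left at the start.

How it is judged:
On the way, in this order (a step that is already met when the one before it is completed fails the run):
1. the tray stands squarely against the rack's front, in front of the green stick's lane (((y of green_center in the frame of rack above 0 m and y of tray in the frame of rack between 0.034 and 0.078 m) or (y of green_center in the frame of rack below 0 m and y of tray in the frame of rack between -0.078 and -0.034 m)) and x of tray in the frame of rack above -0.072 m and angle between the y axis of tray and the y axis of rack, either way round below 0.15 rad and angle between tray's own z axis and vertical below 0.08 rad and height (world z) of tray below 0.01 m), for 0.2 s.
2. the lever is tilted towards the green stick's lane (over 0.45 rad) and held for half a second (((y of green_center in the frame of rack above 0 m and value of joint lever above 0.45 rad) or (y of green_center in the frame of rack below 0 m and value of joint lever below -0.45 rad))), for 0.5 s.
At the end, for the whole second after the job is handed in: The green stick lies at rest in the tray; the tray stands flat against the rack's front (gap under 22 mm, within 28 mm of the lane's centre line, within 0.2 rad of square); the lever is back upright (within 0.1 rad); the red stick is still in its lane (moved under 20 mm) (((y of green_center in the frame of rack above 0 m and y of tray in the frame of rack between 0.028 and 0.084 m) or (y of green_center in the frame of rack below 0 m and y of tray in the frame of rack between -0.084 and -0.028 m)) and x of tray in the frame of rack above -0.077 m and angle between the y axis of tray and the y axis of rack, either way round below 0.2 rad and angle between tray's own z axis and vertical below 0.08 rad and height (world z) of tray below 0.01 m and x of green_center in the frame of tray between -0.05 and 0.05 m and y of green_center in the frame of tray between -0.06 and 0.06 m and z of green_center in the frame of tray below 0.04 m and linear speed of green_stick below 0.03 m/s and value of joint lever between -0.1 and 0.1 rad and distance of red_center from where it was at the start of the episode below 0.02 m); the robot touches nothing.
It fails at once if the red stick is let out of its lane (distance of red_center from where it was at the start of the episode above 0.03 m).
It fails at once if a bystander is moved more than 30 mm (distance of any of brick, dish, mallet, flask, mandrel, brush, buff from where it was at the start of the episode above 0.03 m).
It also fails if it takes over 58 s, if anything falls off the work surface, if the arm or the gripper's body presses on something with over 40 N, if the wrist force passes 120 N, or if a joint passes its speed limit or range.

### The arm

A 7-joint arm with a two-finger parallel gripper is mounted at the origin on the work surface. World frame = base frame: x ahead of the robot, y to its left, z up, the work surface at z = 0. Lengths are in m, angles in rad, forces in N, time in s.
With the tool pointing down it reaches from about 0.4 to 0.85 m from the base axis. Payload 4.5 kg.
Tool frame: the origin (TCP) lies on the centre line of the jaws, within the pads' length; the fingertips stand r.tips_ahead ahead of it and the grasp point (between the pads) is the TCP (r.tips_ahead is the distance from the TCP to the fingertips, in m); z points along the fingers, y is the direction in which the jaws open and shut (so a half turn about z gives the same grasp; the last joint's range is limited). The gripper opens to 88 mm and grips with 3 to 60 N. Pads are 18 mm wide; open, the fingers measure 123 mm over their backs; the gripper's body (75 mm by 187 mm) begins 45 mm behind the grasp point.
Start: joints at [1.136, 0.689, -0.195, 1.565, 0.157, 0.902, -0.215], TCP at [0.282, -0.558, 0.258] pointing down, gripper open.
Joint ranges: [-3.01, 3.01], [-0.46, 2.08], [-1.47, 1.51], [0.13, 2.56], [-1, 4.14], [0.04, 2.09], [-2.66, 2.66]. Speed limits (rad/s): [2.57, 2.57, 3.14, 3.14, 3.14, 3.14, 3.14].

### API

Orientations are given as a unit quaternion [x, y, z, w].
In Python, from plant import r gives the robot as it stands.
- The arm moves only by the shell command python3 -m inch 'ROWS' [FORCE]. ROWS is JSON, a list of rows, each a list of 5 numbers: the shift along the world's x, y, z in units of 25 mm (1.0 is 25 mm), then the turn about the world's z in units of 6 degrees (1.0 is 6 degrees), then the finger opening in mm, from 0 to 88.1. A call has 1 to 5 rows; each row shifts and turns the commanded pose from where the row before left it; what a row does not reach is not made up. A row lasts 1/10 s, in which the tool goes at most 50 mm and 8.59 degrees, less where a joint would pass 70% of its speed; a pose out of reach is approached as far as the arm can. A call is refused whole if a number of a shift passes 1 or a number of a turn 1, either way. A call with a gripper value outside its range is refused whole. The fingers move at their own pace and stop on an object; FORCE is the grip in N (left out, the last holds). Time passes only in rows, so rows that do not move let the fingers close. It gives the time, the measured TCP pose, the force and the opening at its end, in the units of the state.
- r.get_state(): the state, without advancing time (a new reading comes with each control period).
- r.snapshot(name): name is "scene" or "top"; returns a dict with "pixels" (480x640x3 uint8, red, green, blue), "range_z" (480x640 float32, m along the optical axis (not along the pixel's ray), 0 where there is no reading), "K" (3x3 intrinsics, pixels), "position" and "attitude" of the camera in the world. Camera axes: x right, y up, looking along -z (the intrinsics and any distortion apply to the point x, -y, -z); pixel columns grow to the right and rows downward; lengths in m; the calibration is good to about 2 mm. A picture is of the moment at which its call begins.
- r.finish_job(): hands the job in, once; it reports no verdict.
The state is a dict: "clock": time; "q": joint angles; "qd": joint speeds; "joint_torque": joint torques, N m; "tool_pos": TCP position; "eef_rot": TCP orientation; "contact_force": force on the tool from outside, world axes, zero at the start; "moment": the same for the moment, N m; "opening": opening from 0.0 (shut) to 1.0 (fully open).
Only numpy, scipy, OpenCV 4.12 (cv2) and the standard library are available. Lean on these libraries where they do the work, as an engineer would, in place of code of your own. Each camera call takes 0.05 s, during which the arm holds its last target. There are 200 camera calls.

## Working session

There is one attempt and no reset: what is moved stays moved. The work goes in short steps, Python scripts to look and compute and a shell command to move; the robot and the scene stay as the last step left them, time stands still between calls to the robot, and variables do not carry over. Pictures are saved under pics/ and viewed, about 8 in all and at most 12, crops included, and the job is handed in when it is done.

```bash
ls; mkdir -p pics
cat > h.py <<'E'
import numpy as np, cv2
from plant import r
from scipy.spatial.transform import Rotation as R
def cam(n):
    s=r.snapshot(n); a=np.array(s["attitude"])
    s["R"]=a if a.shape==(3,3) else R.from_quat(a).as_matrix()
    return s
def cloud(s):
    K=np.array(s["K"]);z=s["range_z"].astype(float);v,u=np.mgrid[0:480,0:640]
    p=np.stack([(u-K[0,2])/K[0,0]*z,-(v-K[1,2])/K[1,1]*z,-z],-1)
    w=p@s["R"].T+np.array(s["position"]); w[z<=0]=np.nan
    return w
def save(s,n,box=None,k=1):
    im=s["pixels"][...,::-1]
    if box: x0,y0,x1,y1=box; im=im[y0:y1,x0:x1]
    cv2.imwrite(f"pics/{n}.png",cv2.resize(np.ascontiguousarray(im),None,fx=k,fy=k,interpolation=cv2.INTER_CUBIC))
E
python3 - <<'E'
from h import *
for n in("scene","top"):
    s=cam(n); save(s,n+"0"); print(n,s["position"],s["attitude"],s["K"],s.keys()); np.savez(n+"0.npz",w=cloud(s),im=s["pixels"])
print(r.get_state(), r.tips_ahead)
E
```

```text
pics
scene [ 1.18294815 -0.55639084  0.8380904 ] [0.40366804 0.18293435 0.37474659 0.81434153] [[470.63341986   0.         320.76799726]
 [  0.         470.63341986 241.03997933]
 [  0.           0.           1.        ]] dict_keys(['pixels', 'range_z', 'K', 'position', 'attitude', 'R'])
top [0.31962629 0.02374916 1.2494014 ] [-0.06639501  0.0761189   0.73837496 -0.66678335] [[518.34423143   0.         324.0453314 ]
 [  0.         518.34423143 236.71481082]
 [  0.           0.           1.        ]] dict_keys(['pixels', 'range_z', 'K', 'position', 'attitude', 'R'])
{'clock': 0.1, 'q': array([ 1.13580011,  0.68988903, -0.19450914,  1.56621311,  0.15731566,
        0.90247685, -0.21510626]), 'qd': array([-0.00047226, -0.00312111,  0.00130052, -0.00246927,  0.00030591,
       -0.00191771, -0.00011614]), 'joint_torque': array([-2.53841419e-03, -5.28502393e+01, -1.27122425e+00, -1.53838009e+01,
       -5.25770977e-02,  2.00091243e-03,  5.92576203e-05]), 'tool_pos': array([ 0.2821063 , -0.55713265,  0.25700401]), 'eef_rot': array([ 9.72646104e-01,  2.32290593e-01, -2.48993624e-04, -7.57699176e-04]), 'contact_force': array([-0.22466067,  0.56586909,  0.19449297]), 'moment': array([ 0.00856869, -0.06084826, -0.0207045 ]), 'opening': 0.9964132278740417} 0.019
```

View pics/scene0.png

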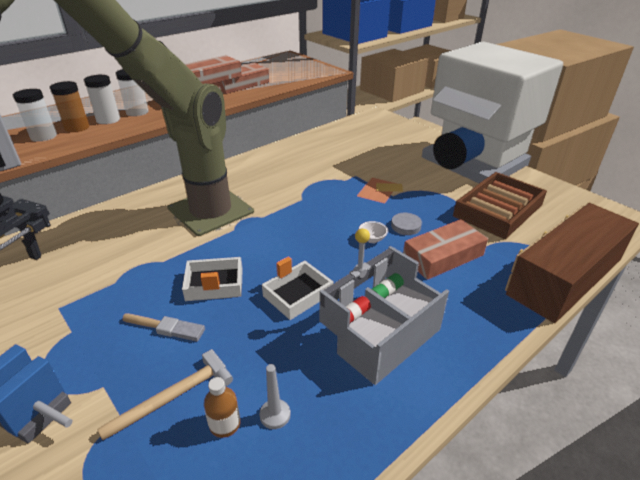

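View pics/top0.png

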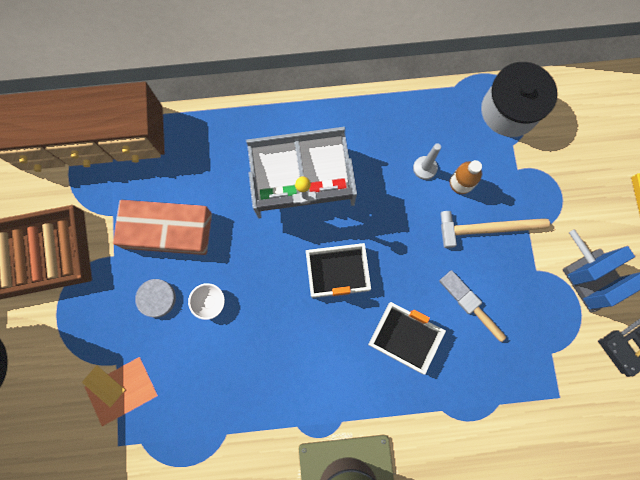

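The tray candidates in the top view are A at (338,270) and B at (408,338). The robot base is at the bottom and +y points left, so A is farthest left, and its tab at (341,291) faces the robot. The green stick is at (278,190), in the rack's left lane, and red is at (327,185). Next I'll measure the poses and confirm the tray in a crop.

Run:
```python
from h import *
d=np.load("top0.npz"); w=d["w"]; im=d["im"]
hsv=cv2.cvtColor(im,cv2.COLOR_RGB2HSV)
def box(m):
    (c,s,a)=cv2.minAreaRect(m[:,:2].astype(np.float32)*1000); return c,s,a, cv2.boxPoints((c,s,a)).round(0).tolist()
v,u=np.mgrid[0:480,0:640]
def roi(a,b,c,e): return (u>=a)&(u<c)&(v>=b)&(v<e)
def hist(m): 
    z=w[...,2][m]; return np.nanpercentile(z,[5,50,95]).round(3)
for n,b in(("A",(295,235,385,305)),("B",(360,295,455,382))):
    m=roi(*b)&(w[...,2]>.036)&(w[...,2]<.046); m=cv2.morphologyEx(m.astype(np.uint8),cv2.MORPH_OPEN,np.ones((2,2)))>0
    print(n,box(w[m]),m.sum())
    t=roi(*b)&(hsv[...,0]<16)&(hsv[...,1]>170)&(hsv[...,2]>120); tt=t&(w[...,2]>.07)
    print(" tab",t.sum(),tt.sum(),hist(t),np.nanmedian(w[tt],0).round(4),box(w[tt])[:3])
k=roi(280,165,325,205)&(hsv[...,0]>22)&(hsv[...,0]<34)&(hsv[...,1]>150)
print("knob",k.sum(),np.nanmedian(w[k],0),np.nanmax(w[k][:,2]))
for n,lo,hi,b in(("green",45,85,(245,170,310,210)),("red",0,8,(295,170,355,205))):
    m=roi(*b)&(hsv[...,0]>=lo)&(hsv[...,0]<=hi)&(hsv[...,1]>150); print(n,m.sum(),np.nanmean(w[m],0).round(3))
m=roi(240,120,362,222); 
zz=w[...,2]
print(np.histogram(zz[m],bins=np.arange(0,.28,.01)))
for lo,hi in((.14,.156),(.10,.2)):
    mm=m&(zz>lo)&(zz<hi)&(hsv[...,1]<90); print(lo,mm.sum(),box(w[mm]))
s=cam("top"); save(s,"crop",(230,110,460,390),2.1)
```

```text
A ((484.6932678222656, -35.938323974609375), (113.12767791748047, 144.6851043701172), 3.50471830368042, [[424.0, 33.0], [433.0, -112.0], [546.0, -105.0], [537.0, 40.0]]) 436
 tab 55 42 [0.054 0.078 0.083] [ 0.4333 -0.0337  0.079 ] ((432.3394775390625, -30.582197189331055), (13.992888450622559, 38.0017204284668), 1.9231754541397095)
B ((309.0557861328125, -177.9624786376953), (148.9780731201172, 110.99195861816406), 56.60969924926758, [[222.0, -210.0], [314.0, -271.0], [396.0, -146.0], [304.0, -85.0]]) 480
 tab 64 30 [0.045 0.069 0.081] [ 0.3531 -0.2025  0.0789] ((356.4874572753906, -200.11862182617188), (38.54096603393555, 12.238204002380371), 56.49136734008789)
knob 171 [0.63279553 0.03176764 0.25663115] 0.26486822995652215
green 130 [0.672 0.082 0.099]
red 197 [ 0.676 -0.025  0.099]
(array([2970,    1,    0,    0,    0,    3,  366, 1650, 1564,  728,  629,
        346,  528,  147,  527,  706,    9,    6,    6,    8,    5,    0,
          0,    0,   30,  137,   25,    0]), array([0.  , 0.01, 0.02, 0.03, 0.04, 0.05, 0.06, 0.07, 0.08, 0.09, 0.1 ,
       0.11, 0.12, 0.13, 0.14, 0.15, 0.16, 0.17, 0.18, 0.19, 0.2 , 0.21,
       0.22, 0.23, 0.24, 0.25, 0.26, 0.27, 0.28]))
0.14 1186 ((668.4910278320312, 32.03892517089844), (86.97062683105469, 229.75418090820312), 2.4385275840759277, [[620.0, 145.0], [630.0, -85.0], [717.0, -81.0], [707.0, 149.0]])
0.1 2728 ((712.8899536132812, 33.83678436279297), (175.8111572265625, 229.59701538085938), 2.2234811782836914, [[621.0, 145.0], [630.0, -84.0], [805.0, -77.0], [796.0, 152.0]])
```

View pics/crop.png

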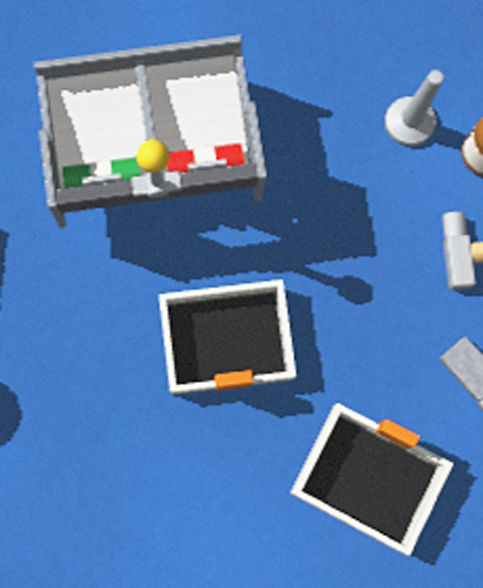

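A is confirmed: it is the left tray, with its tab facing the robot. I'll refine the tray yaw and tab position using edges in both views.

```bash
cat >> h.py <<'E'
def ray(s,uv,z):
    K=np.array(s["K"]);uv=np.asarray(uv,float);c=np.array(s["position"])
    d=np.stack([(uv[:,0]-K[0,2])/K[0,0],-(uv[:,1]-K[1,2])/K[1,1],-np.ones(len(uv))],-1)@s["R"].T
    return c+d*((z-c[2])/d[:,2])[:,None]
def tray(s,seed,tab=True):
    """rim (white, z~.04) rect and tab top from one view; seed = approx world xy"""
    w=cloud(s);hsv=cv2.cvtColor(s["pixels"],cv2.COLOR_RGB2HSV)
    near=np.hypot(w[...,0]-seed[0],w[...,1]-seed[1])<.11
    m=near&(w[...,2]>.033)&(w[...,2]<.047)&(hsv[...,1]<60)&(hsv[...,2]>110)
    v,u=np.nonzero(m); p=ray(s,np.c_[u,v],.04)
    c,sz,a=cv2.minAreaRect((p[:,:2]*1000).astype(np.float32)); b=cv2.boxPoints((c,sz,a))
    t=near&(hsv[...,0]<18)&(hsv[...,1]>170)&(w[...,2]>.074)
    v,u=np.nonzero(t);q=ray(s,np.c_[u,v],.08); tc,tsz,ta=cv2.minAreaRect((q[:,:2]*1000).astype(np.float32))
    f=lambda x:np.round(x,1).tolist()
    return dict(c=f(c),sz=f(sz),ang=round(a,1),n=int(m.sum()),tab=f(tc),tabmean=f(q.mean(0)*1000),tsz=f(tsz),tang=round(ta,1)),p
E
python3 - <<'E'
from h import *
for n in("top","scene"):
    s=cam(n); d,p=tray(s,(.485,-.036)); print(n,d)
    p=p*1000
    # +x edge and -x edge line fits: per y bin the max/min x
    for nm,fn,ax in(("xmax",np.max,1),("xmin",np.min,1),("ymax",np.max,0),("ymin",np.min,0)):
        o=1-ax; lo,hi=np.percentile(p[:,ax],[8,92]); bs=np.linspace(lo,hi,14)
        P=[]
        for a,b in zip(bs,bs[1:]):
            k=(p[:,ax]>=a)&(p[:,ax]<b)
            if k.any(): P.append(((a+b)/2,fn(p[k,o])))
        P=np.array(P); f=np.polyfit(*P.T,1); res=P[:,1]-np.polyval(f,P[:,0]); k=abs(res)<3; f=np.polyfit(*P[k].T,1)
        print(nm,"slope deg",np.degrees(np.arctan(f[0])).round(1),"mid",np.polyval(f,P[:,0].mean()).round(1),"n",k.sum())
E
```

```text
top {'c': [485.2, -30.8], 'sz': [110.6, 140.1], 'ang': 1.1, 'n': 504, 'tab': [432.2, -30.5], 'tabmean': [432.2, -30.7, 80.0], 'tsz': [14.1, 38.0], 'tang': 1.7}
xmax slope deg -1.2 mid 540.2 n 13Traceback (most recent call last):
  File "<stdin>", line 12, in <module>
    raise TypeError("expected non-empty vector for x")
TypeError: expected non-empty vector for x
```

```bash
python3 -m inch '[[0.3,1,0,-0.2,88],[0.3,1,0,-0.2,88],[0.3,1,0,-0.2,88],[0.3,1,0,-0.2,88],[0.3,1,0,-0.2,88]]' 20
python3 -m inch '[[0.3,1,0,-0.2,88],[0.3,1,0,-0.2,88],[0.3,1,0,-0.2,88],[0.3,1,0,-0.2,88],[0.3,1,0,-0.2,88]]'
python3 -m inch '[[0.3,1,0,-0.2,88],[0.3,1,0,-0.2,88],[0.3,1,0,-0.2,88],[0.3,1,0,-0.2,88],[0.3,1,0,-0.2,88]]'
python3 -m inch '[[0.3,1,0,-0.2,88],[0.3,1,0,-0.2,88],[0.3,1,0,-0.2,88],[0.3,1,-0.5,-0.2,88],[0.3,1,-1,-0.2,88]]'
python3 -m inch '[[0,1,-1,-0.28,88],[0,0,-0.5,0,88],[0,0,0,0,88]]'
```

```text
clock: 0.7
tool_pos: [0.3201, -0.4315, 0.2577]
eef_rot: [0.984, 0.181, 0.0, -0.0]
contact_force: [0.8, -0.1, 0.6]
opening: 0.995
clock: 1.2
tool_pos: [0.3576, -0.3065, 0.2577]
eef_rot: [0.992, 0.129, 0.0, 0.0]
contact_force: [0.0, -0.5, -0.3]
opening: 1.002
clock: 1.7
tool_pos: [0.3951, -0.1815, 0.2578]
eef_rot: [0.997, 0.077, 0.0, 0.0]
contact_force: [-0.1, -0.2, 0.7]
opening: 0.994
clock: 2.2
tool_pos: [0.4341, -0.0567, 0.221]
eef_rot: [1.0, 0.024, 0.002, 0.0]
contact_force: [0.5, -0.0, -0.2]
opening: 0.997
clock: 2.5
tool_pos: [0.4315, -0.0317, 0.1814]
eef_rot: [1.0, 0.011, -0.002, -0.0]
contact_force: [-1.2, 0.9, 1.2]
opening: 0.998
```

```bash
python3 -m inch '[[0,0,-1,0,88],[0,0,-1,0,88],[0,0,-1,0,88],[0,0,-1,0,88],[0,0,-0.7,0,88]]' 20
python3 -m inch '[[0,0,0,0,88],[0,0,0,0,35],[0,0,0,0,35],[0,0,0,0,35],[0,0,0,0,35]]'
python3 -m inch '[[0,0,0,0,35],[0,0,0,0,35],[0,0,0,0,35],[0,0,0,0,35]]'
```

```text
clock: 3.0
tool_pos: [0.435, -0.0336, 0.067]
eef_rot: [1.0, 0.01, -0.003, -0.0]
contact_force: [-0.2, 0.1, -0.7]
opening: 0.997
clock: 3.5
tool_pos: [0.4356, -0.0328, 0.0685]
eef_rot: [1.0, 0.01, -0.002, -0.0]
contact_force: [-0.2, -0.4, -0.2]
opening: 0.663
clock: 3.9
tool_pos: [0.4352, -0.0322, 0.0679]
eef_rot: [1.0, 0.011, -0.003, -0.001]
contact_force: [-0.4, 2.2, 5.2]
opening: 0.453
```

```bash
python3 -m inch '[[0.3,0.47,0,0.02,35],[0.3,0.47,0,0.02,35],[0.3,0.47,0,0.02,35],[0.3,0.47,0,0.02,35],[0.3,0.47,0,0.02,35]]' 30
python3 -m inch '[[0.3,0.47,0,0.02,35],[0.3,0.47,0,0.02,35],[0.3,0.47,0,0.02,35],[0.3,0.47,0,0.02,35],[0.3,0.47,0,0.02,35]]'
python3 -m inch '[[0.3,0,0,0,35],[0.3,0,0,0,35],[0.3,0,0,0,35],[0.3,0,0,0,35],[0.3,0,0,0,35]]'
python3 - <<'E'
from h import *
s=cam("top"); print(r.get_state()["tool_pos"]); save(s,"push",(200,80,460,330),2.2)
s=cam("scene"); save(s,"push2",(230,180,480,400),2.4)
E
```

```text
clock: 4.4
tool_pos: [0.4716, 0.024, 0.068]
eef_rot: [1.0, 0.014, -0.004, 0.001]
contact_force: [-2.7, -5.7, 7.1]
opening: 0.448
clock: 4.9
tool_pos: [0.5092, 0.0824, 0.068]
eef_rot: [1.0, 0.019, -0.004, 0.002]
contact_force: [-3.0, -5.9, 7.0]
opening: 0.452
clock: 5.4
tool_pos: [0.5441, 0.0847, 0.0679]
eef_rot: [1.0, 0.021, -0.007, 0.0]
contact_force: [-7.2, 0.8, 11.0]
opening: 0.449
[0.54652783 0.08474606 0.06795826]
```

View pics/push2.png

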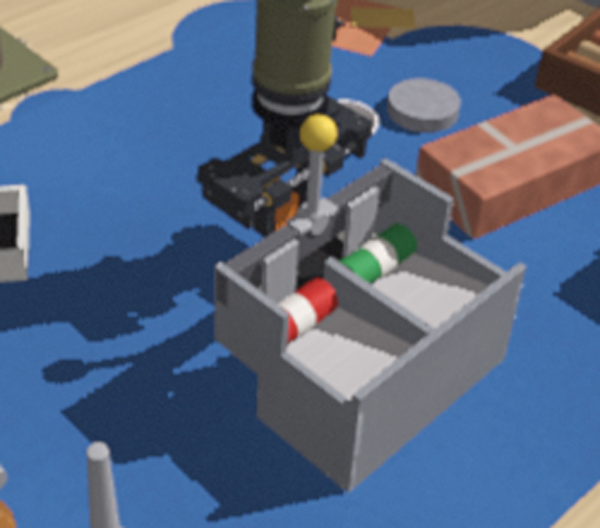

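```bash
python3 -m inch '[[0.25,0,0,0,35],[0.25,0,0,0,35],[0.2,0,0,0,35],[0.15,0,0,0,35],[0,0,0,0,35]]'
python3 -m inch '[[0.06,0,0,0,35],[0,0,0,0,35]]'
```

```text
clock: 6.0
tool_pos: [0.5667, 0.0848, 0.0679]
eef_rot: [1.0, 0.021, -0.005, 0.0]
contact_force: [-5.4, 0.4, 9.3]
opening: 0.449
clock: 6.2
tool_pos: [0.567, 0.0847, 0.068]
eef_rot: [1.0, 0.021, -0.006, 0.0]
contact_force: [-7.0, -1.4, 11.2]
opening: 0.452
```

```bash
python3 -m inch '[[0.08,0,0,0,35],[0.08,0,0,0,35],[0,0,0,0,35]]'
python3 - <<'E'
from h import *
for n in("top","scene"):
    s=cam(n); w=cloud(s)
    if n=="top": save(s,"dock",(200,100,420,280),3)
    # white rim points seen around expected tray
    hsv=cv2.cvtColor(s["pixels"],cv2.COLOR_RGB2HSV)
    m=(abs(w[...,2]-.04)<.006)&(w[...,0]>.54)&(w[...,0]<.7)&(w[...,1]>-.02)&(w[...,1]<.2)&(hsv[...,1]<70)&(hsv[...,2]>90)
    p=w[m]*1000; print(n,len(p), p.min(0).round(),p.max(0).round() if len(p) else 0)
print(r.get_state()["tool_pos"])
E
```

```text
clock: 6.5
tool_pos: [0.5716, 0.0847, 0.068]
eef_rot: [1.0, 0.021, -0.006, 0.0]
contact_force: [-6.0, 0.7, 10.3]
opening: 0.448
top 22 [594.  18.  37.] [647.  23.  43.]
scene 2 [615. 152.  39.] [618. 153.  40.]
[0.57161532 0.08474152 0.06797163]
```

View pics/dock.png

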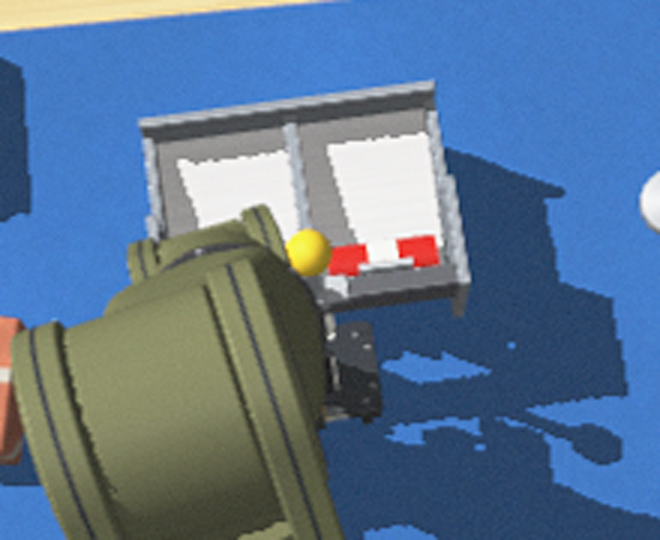

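```bash
python3 -m inch '[[0,0,0,0,88],[0,0,0,0,88],[0,0,0,0,88],[0,0,0,0,88],[0,0,0,0,88]]'
python3 -m inch '[[-0.3,0,0,0,88],[-1,0,0,0,88],[-1,0,0,0,88],[-1,0,0.5,0,88],[-1,-1,1,0,88]]'
python3 -m inch '[[-0.5,-1,1,0,88],[0,-1,1,0,88],[0,-1,1,0,88],[0,-1,1,0,88],[0,-1,1,0,88]]'
python3 - <<'E'
from h import *
O=np.array([681.2,32.6]);a=np.radians(2.3);M=np.array([[np.cos(a),-np.sin(a)],[np.sin(a),np.cos(a)]])
s=cam("top"); save(s,"rel",(200,100,420,280),3); w=cloud(s)*1000; hsv=cv2.cvtColor(s["pixels"],cv2.COLOR_RGB2HSV)
L=np.full(w.shape,np.nan); L[...,:2]=(w[...,:2]-O)@M; L[...,2]=w[...,2]
t=(hsv[...,0]<18)&(hsv[...,1]>170)&(w[...,2]>70)&(w[...,2]<90)&(w[...,0]>500)&(w[...,0]<620)
print("tab rack",L[t].mean(0).round(1),t.sum(), cv2.minAreaRect(L[t][:,:2].astype(np.float32)))
m=(abs(w[...,2]-40)<6)&(L[...,0]<0)&(L[...,0]>-130)&(abs(L[...,1]-56)<90)&(hsv[...,1]<70)&(hsv[...,2]>90)
print("rim",m.sum(),L[m].min(0).round(1),L[m].max(0).round(1),cv2.minAreaRect(L[m][:,:2].astype(np.float32)))
k=(hsv[...,0]>22)&(hsv[...,0]<34)&(hsv[...,1]>150)&(w[...,2]>220)&(abs(L[...,0]+48)<30)
print("knob",L[k].mean(0).round(1)); print(r.get_state()["tool_pos"])
E
```

```text
clock: 7.1
tool_pos: [0.5747, 0.0847, 0.0676]
eef_rot: [1.0, 0.021, -0.003, -0.0]
contact_force: [-0.1, -0.3, 0.9]
opening: 0.882
clock: 7.6
tool_pos: [0.4649, 0.063, 0.1046]
eef_rot: [1.0, 0.024, -0.004, -0.001]
contact_force: [0.4, -0.2, 1.1]
opening: 0.997
clock: 8.1
tool_pos: [0.4536, -0.0663, 0.2314]
eef_rot: [1.0, 0.021, -0.003, -0.0]
contact_force: [1.0, -1.2, 0.1]
opening: 0.998
tab rack [-111.1   55.6   79.4] 110 ((-110.35978698730469, 55.114219665527344), (15.197516441345215, 38.934200286865234), 0.17870916426181793)
rim 277 [-117.1  -14.3   34.1] [ -4.3 126.4  45.3] ((-61.7148551940918, 56.431968688964844), (144.3771514892578, 108.9333724975586), 87.62399291992188)
knob [-47.9   1.1 256.3]
[ 0.45521184 -0.07144822  0.23453231]
```

View pics/rel.png

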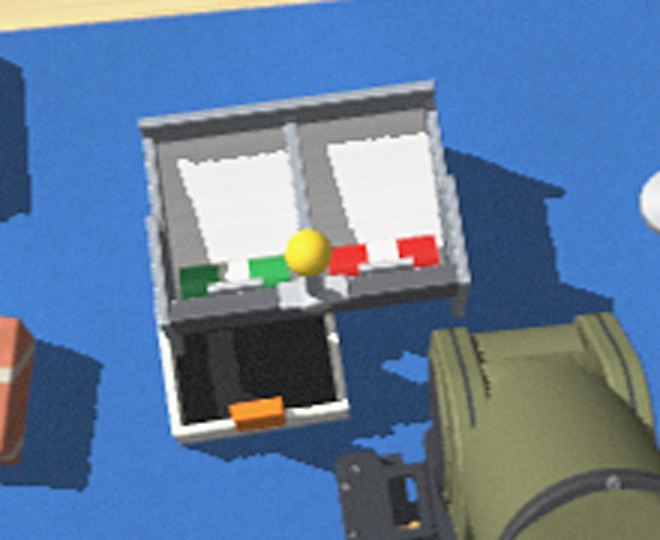

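```bash
python3 -m inch '[[0,0.4,1,0,88],[0.5,0.5,1,0,88],[1,0.5,0.7,0,88],[1,0.5,0,0,88],[1,0.5,0,0,88]]'
python3 -m inch '[[1,0.5,0,0,88],[1,0.5,0,0,88],[1,0.5,0,0,88],[0.6,0.2,0,0,88],[0,0,0,0,88]]'
python3 -m inch '[[0,0,0,0,88],[0,0,0,0,88]]'
```

```text
clock: 8.65
tool_pos: [0.5425, -0.0046, 0.2983]
eef_rot: [1.0, 0.021, -0.002, -0.0]
contact_force: [0.7, -0.3, 0.3]
opening: 0.997
clock: 9.15
tool_pos: [0.6328, 0.0388, 0.2967]
eef_rot: [1.0, 0.022, -0.003, -0.001]
contact_force: [0.3, 0.4, -0.9]
opening: 0.999
clock: 9.35
tool_pos: [0.6307, 0.0364, 0.2976]
eef_rot: [1.0, 0.02, -0.003, 0.0]
contact_force: [0.2, 0.0, -0.0]
opening: 0.996
```

```bash
python3 -m inch '[[0.1,-0.2,-1,0,88],[0,0,-1,0,88],[0,0,-0.9,0,88],[0,0,0,0,88],[0,0,0,0,88]]'
python3 -m inch '[[0,0.5,0,0,88],[0,0.5,0,0,88],[0,0.5,0,0,88],[-0.05,0.5,0,0,88],[-0.05,0.5,0,0,88]]'
python3 -m inch '[[0,0.4,0,0,88],[0,0.2,0,0,88],[0,0,0,0,88],[0,0,0,0,88]]'
```

```text
clock: 9.85
tool_pos: [0.6342, 0.0317, 0.2258]
eef_rot: [1.0, 0.021, -0.003, -0.0]
contact_force: [-0.1, -0.1, 0.7]
opening: 1.001
clock: 10.35
tool_pos: [0.6323, 0.0947, 0.2254]
eef_rot: [1.0, 0.021, -0.002, 0.001]
contact_force: [1.1, -5.8, -1.1]
opening: 1.001
clock: 10.75
tool_pos: [0.6315, 0.1082, 0.225]
eef_rot: [1.0, 0.02, -0.003, 0.001]
contact_force: [-0.0, -4.2, 0.7]
opening: 0.999
```

```bash
python3 -m inch '[[0,0.08,0,0,88],[0,0,0,0,88],[0,0,0,0,88],[0,0,0,0,88],[0,0,0,0,88]]'
python3 -m inch '[[0,0,0,0,88],[0,0,0,0,88],[0,0,0,0,88],[0,0,0,0,88],[0,0,0,0,88]]'
python3 - <<'E'
from h import *
s=cam("scene"); save(s,"lever",(230,180,480,400),2.4)
E
```

```text
clock: 11.25
tool_pos: [0.6315, 0.1085, 0.2249]
eef_rot: [1.0, 0.019, -0.004, 0.002]
contact_force: [0.1, -7.7, -0.1]
opening: 0.998
clock: 11.75
tool_pos: [0.6316, 0.1085, 0.2249]
eef_rot: [1.0, 0.019, -0.004, 0.002]
contact_force: [-0.0, -6.8, 0.1]
opening: 0.998
```

View pics/lever.png

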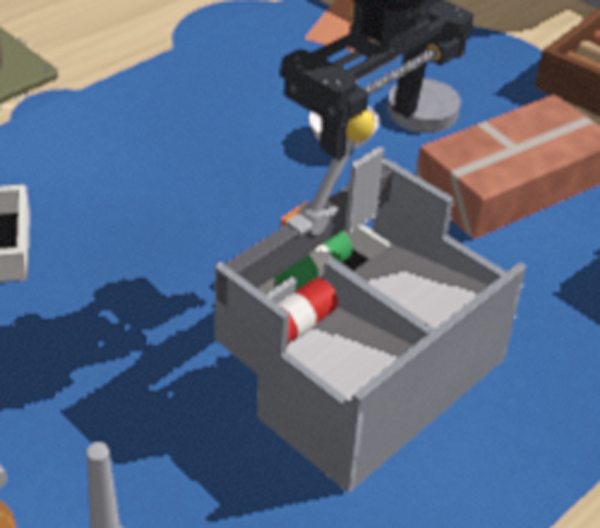

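```bash
python3 -m inch '[[0,-0.3,0,0,88],[0,-0.4,0,0,88],[0,-0.4,0,0,88],[0,-0.4,0,0,88],[0,-0.4,0,0,88]]'
python3 -m inch '[[0.05,-0.4,0,0,88],[0.05,-0.4,0,0,88],[0,-0.4,0,0,88],[0,-0.2,0,0,88],[0,0,0,0,88]]'
python3 -m inch '[[0,0,0,0,88],[0,0,0,0,88]]'
```

```text
clock: 12.3
tool_pos: [0.6318, 0.0638, 0.2251]
eef_rot: [1.0, 0.021, -0.003, -0.001]
contact_force: [1.0, -0.3, 0.2]
opening: 1.003
clock: 12.8
tool_pos: [0.6345, 0.0279, 0.2253]
eef_rot: [1.0, 0.02, -0.003, 0.0]
contact_force: [0.7, 0.4, -1.1]
opening: 1.0
clock: 13.0
tool_pos: [0.6345, 0.0301, 0.2253]
eef_rot: [1.0, 0.021, -0.003, -0.001]
contact_force: [-0.4, 0.3, -0.6]
opening: 1.0
```

Next I'll raise the tool, back off clear of everything, and check.

```bash
python3 -m inch '[[0,0,0.6,0,88],[0,0,1,0,88],[0,0,1,0,88],[0,0,1,0,88],[-1,0,0.3,0,88]]'
python3 -m inch '[[-1,-0.6,0,0,88],[-1,-0.8,0,0,88],[-1,-1,0,0,88],[-1,-1,0,0,88],[-1,-1,0,0,88]]'
python3 -m inch '[[-1,-1,0,0,88],[-1,-1,0,0,88],[0,-1,0,0,88],[0,-1,0,0,88],[0,0,0,0,88]]'
cat > chk.py <<'E'
from h import *
O=np.array([681.2,32.6]);a=np.radians(2.3);M=np.array([[np.cos(a),-np.sin(a)],[np.sin(a),np.cos(a)]])
s=cam("top"); save(s,"after",(200,100,420,280),3); w=cloud(s)*1000; hsv=cv2.cvtColor(s["pixels"],cv2.COLOR_RGB2HSV)
L=w.copy(); L[...,:2]=(w[...,:2]-O)@M; H,S=hsv[...,0],hsv[...,1]
inr=(abs(L[...,0]+20)<150)&(abs(L[...,1])<140)
def rep(n,m): print(n,m.sum(),L[m].mean(0).round(1),L[m].min(0).round(1),L[m].max(0).round(1))
rep("tab",inr&(H<18)&(S>170)&(w[...,2]>70)&(w[...,2]<90)&(L[...,0]<-90))
m=inr&(abs(w[...,2]-40)<6)&(L[...,0]<-2)&(S<70)&(hsv[...,2]>90); rep("rim",m)
rep("knob",inr&(H>22)&(H<34)&(S>150)&(w[...,2]>220))
rep("green",inr&(H>45)&(H<85)&(S>120)); rep("red",inr&(H<8)&(S>170)&(L[...,0]>-30))
b=np.load("top0.npz")["im"].astype(int); d=(abs(s["pixels"].astype(int)-b).max(2)>40)
for n,(x,y,q) in dict(brick=(163,226,45),dish=(206,302,20),buff=(155,298,20),mandrel=(428,160,15),flask=(466,178,15),mallet=(495,229,40),brush=(472,305,25)).items(): print(n,d[y-q:y+q,x-q:x+q].mean().round(3))
E
python3 chk.py
```

```text
clock: 13.5
tool_pos: [0.6128, 0.0302, 0.3253]
eef_rot: [1.0, 0.021, 0.001, -0.001]
contact_force: [-0.9, 0.3, -0.1]
opening: 0.997
clock: 14.0
tool_pos: [0.4836, -0.081, 0.3229]
eef_rot: [1.0, 0.022, -0.002, -0.0]
contact_force: [0.7, -0.7, -0.6]
opening: 0.997
clock: 14.5
tool_pos: [0.4343, -0.1839, 0.3231]
eef_rot: [1.0, 0.018, -0.002, 0.001]
contact_force: [-0.4, -0.4, -1.3]
opening: 0.999
tab 98 [-111.8   55.8   79.1] [-117.7   35.9   70.2] [-104.8   74.8   83.9]
rim 356 [-85.8  58.7  40.2] [-116.6  -14.3   34. ] [ -4.8 126.7  45.9]
knob 169 [-47.6   2.8 255.9] [-60.7 -10.7 243.3] [-31.8  16.4 264.4]
green 287 [-87.8  60.5  37.7] [-103.6   16.5    3.7] [-65.8 106.1  46.8]
red 193 [ -7.7 -56.9  98.4] [-20.7 -97.1  91.5] [  3.8 -15.3 106.2]
brick 0.0
dish 0.0
buff 0.0
mandrel 0.0
flask 0.04
mallet 0.851
brush 0.823
```

View pics/after.png

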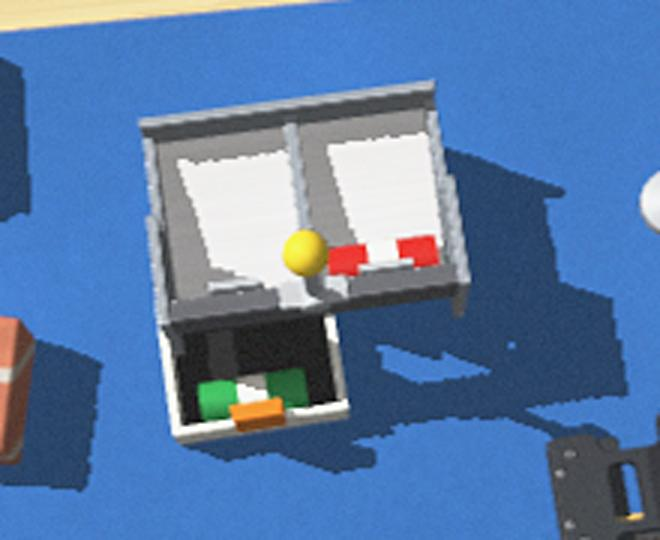

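```bash
python3 -m inch '[[0,0,0,0,88],[0,0,0,0,88],[0,0,0,0,88],[0,0,0,0,88],[0,0,0,0,88]]'
python3 chk.py | egrep 'tab|green|knob|red'
python3 - <<'E'
from h import *
b=np.load("scene0.npz")["im"].astype(int); d=abs(cam("scene")["pixels"].astype(int)-b).max(2)>40
for n,(x,y,q) in dict(brush=(165,327,25),mallet=(160,400,40),flask=(221,408,25),mandrel=(273,400,20),dish=(372,232,10)).items(): print(n,d[y-q:y+q,x-q:x+q].mean().round(3))
E
```

```text
clock: 15.05
tool_pos: [0.4346, -0.1804, 0.3228]
eef_rot: [1.0, 0.021, -0.003, -0.0]
contact_force: [0.4, 0.4, -0.2]
opening: 0.998
tab 98 [-112.    55.6   79.4] [-117.7   35.8   70.8] [-104.6   74.9   86.5]
knob 169 [-47.7   2.8 256.1] [-59.9 -10.8 242.9] [-32.5  16.4 264.1]
green 286 [-87.9  61.1  38. ] [-104.8   16.4    5. ] [-67.1 105.6  46.8]
red 192 [ -7.9 -56.4  98.6] [-20.2 -97.3  93. ] [  3.8 -15.3 105.2]
brush 0.0
mallet 0.0
flask 0.0
mandrel 0.0
dish 0.02
```

```bash
python3 -c "
from plant import r; print(r.finish_job())"
```

```text
the job is handed in; nothing more can be done
None
```

The green stick is lying in the tray, which is docked in front of its lane (rack y = +56 mm). I handed the job in at about 15 s on the robot's clock; it gave no verdict.

I took the left-hand tray of the two look-alikes, gripped it by its tab and slid it to the rack. Then I pushed the lever to its +y stop, held it there for about 1 s, eased it back upright and moved the arm clear.

The last camera checks showed:
- **Tray:** it is at about rack x = -59 mm, y = +56 mm. That is about 4 mm short of fully home, within the 22 mm allowed. It looks square in the picture, and a fit to its tab just before the lever push came out at about 0.2°; a coarser fit to the rim gave 2.4°.
- **Green stick:** its position did not change between two looks about half a second apart.
- **Lever:** it is upright to about 0.03 rad. The knob came to rest 1.7 mm from where it was before the push.
- **Red stick:** it is still in its lane, at about rack y = -57 mm.
- **Bystanders:** image differences show no movement of any of them. The mallet and brush were hidden by the arm in the top view (large differences there), but the scene view shows both unchanged. The dish shows a 2% difference in the scene view and none in the top view; the flask shows 4% in the top view and none in the scene view.

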